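Unpin the ink chest and raise its strut-assisted lid

ROBOT

A 6-joint arm with a two-finger parallel gripper is mounted at the origin on the work surface; the furniture and walls round the work are solid. World frame = base frame: x ahead of the robot, y to its left, z up, the work surface at z = 0. Lengths are in mm, angles in degrees, forces in N, time in s.
With the tool pointing down it reaches from about 300 to 850 mm from the base axis. Payload 4.2 kg.
Tool frame: the origin (TCP) lies on the centre line of the jaws, within the pads' length; the fingertips stand 14 mm ahead of it and the grasp point (between the pads) lies 5 mm behind it (env.finger_overhang is the z of the fingertips in the tool frame, in mm); z points along the fingers, y is the line along which they close (so a half turn about z gives the same grasp; the last joint's range is limited). The gripper opens to 91 mm and grips with 3 to 60 N. Pads are 32 mm wide; open, the fingers measure 118 mm over their backs; the gripper's body (76 mm by 178 mm) begins 60 mm behind the grasp point.
Start: joints at [-75.459, 18.312, 89.639, -0, 72.044, -1.146], TCP at [155.479, -553.599, 188.476] pointing down, gripper open.
Joint ranges: [-177.97, 177.97], [-48.28, 115.42], [12.27, 149.76], [-77.06, 257.06], [2.81, 150.46], [-146.56, 146.56]. Speed limits (degrees/s): [147.25, 147.25, 180, 180, 180, 180].

INTERFACE

Orientations are given as [roll, pitch, yaw] about the fixed x, y, z axes, in that order (R = Rz(yaw) Ry(pitch) Rx(roll)).
In Python, from workcell import sensors, viewer, env gives the robot as it stands. The module is installed in compiled form; this text tells all that it offers.
- The arm moves only by the tool step_arm, never from a script. Its argument "plan" is one flat list of numbers, 6 for each row, row after row: the shift along the tool's x, y, z in cm, then the turn, a rotation vector about the tool's x, y, z in rad. In form: [x, y, z, wx, wy, wz, x, y, z, wx, wy, wz, ...]. A call has 1 to 5 rows; each row shifts and turns the commanded pose from where the row before left it, along the tool's axes as they then stand; what a row does not reach is not made up. A row lasts 1/12 s, in which the tool goes at most 41.7 mm and 7.16 degrees, less where a joint would pass 70% of its speed; a pose out of reach is approached as far as the arm can. A call is refused whole if a number of a shift passes 4.17 or a number of a turn 0.125, either way. A call with a gripper value outside its range is refused whole. "hand" is the finger opening in cm, from 0 to 9.12, set as the call begins (left out, the last holds). The fingers move at their own pace and stop on an object; "newtons" is the grip in N (left out, the last holds). Time passes only in rows, so rows that do not move let the fingers close. It gives the time, the measured TCP pose, the force, the opening and the grip force at its end, in the units of the state.
- sensors.state(): the state, without advancing time (a new reading comes with each control period).
- viewer.grab_frame(name): name is "scene" or "top" or "wrist"; returns a dict with "img" (420x560x3 uint8, red, green, blue), "fx", "fy", "cx", "cy" (pixels), "k1" (the pictures are not rectified: a ray, as slopes to the right and down, at radius r is drawn at 1 + k1 r^2 times it, then the intrinsics apply), "position" and "attitude" of the camera in the world. Camera axes: x right, y down, z forward; pixel columns grow to the right and rows downward; lengths in mm; the calibration is good to about 2 mm. A picture is of the moment at which its call begins. There is no depth.
- env.job_done(): hands the job in; it is judged then, once.
Trained networks look in a picture, given as the dict that the camera call returned (one of the last four; its "shot" number tells which), for a name from the list of things; names that differ only in an ending like _2 or _b are one class to them, and where a whole thing is asked for, a point or a joint stands for the part that bears it (a point fixed in the world has none). Each returns a list of dicts, best first, with "score" (0 to 1); they miss things now and then, are a little off and sometimes report something else, mostly with a low value. They report only what shows in the picture. A call takes as long as a camera call.
- viewer.boxes_of(name, picture): "location" ([column, row] in pixels, amid what is visible of it).
- viewer.pinpoint(name, picture): "location" ([column, row] in pixels: a listed point, or the origin of a listed thing).
The state is a dict: "time_s": time; "qpos": joint angles; "qvel": joint speeds; "effort": joint torques, N m; "ee_pos": TCP position; "ee_rot": TCP orientation; "force": force on the tool from outside, world axes, zero at the start; "torque": the same for the moment, N m; "gripper_width": finger opening in mm; "gripper_force": force on a finger pad.
Only numpy, scipy, OpenCV 4.12 (cv2) and the standard library are available. Lean on these libraries where they do the work, as an engineer would, in place of code of your own. Each camera call takes 0.05 s, during which the arm holds its last target. There are 200 camera calls.

TASK

Open the small wooden ink chest: draw the spring clip sideways out of the locking pin at the chest's front by its red loop and leave it lying on the desk, then raise the lid by the handle past its balance point until the gas struts hold it fully open, and let go. Leave the bottles, tape and pen cup standing where they are.

Things in the scene. Friction and masses are not known exactly. Their poses are not given: they have to be found in the camera images.
- chest: fixed wooden ink chest, 110 deep (own x) x 150 wide (own y) x 80 mm high without its lid, on a 3 mm mat. Origin: centre of its underside. Own +x points from the front (with the pin, facing the robot) to the back (hinge side), own +y to the left as seen from the robot, z up. Six ink bottles stand fixed inside.
- pin_hole (a point): centre of the cross hole in the fixed upright steel locking pin: 18 mm diameter, 25 mm in front of the chest's front face, 30 mm left of its middle, top 11 mm above this point. The hole runs along chest y, 8 mm wide. The lid's steel tongue (58 mm along y, 47 along x) fits over the pin just below the hole; with the clip in, the lid cannot rise more than 0.02 rad.
- clip: loose steel spring clip (R-clip), 62 g, level in the pin. Origin: on its straight 6 mm leg where it crosses the pin. Own axes start parallel to the chest's: leg along y, bare tip 28 mm towards +y, loop towards -y. A sprung wavy arm snaps round the pin's front. Pull along chest -y (to the right): about 5 N frees the arm; after 40 mm the leg is out and the clip drops.
- clip_loop (a point): centre of the clip's red loop: a closed round ring lying level, 46 mm inside and 62 mm outside diameter, 8 mm thick, 92 mm above the mat; 62 mm from the clip's origin along its -y and 14 mm along its -x, so it passes 8 mm in front of the chest's front. Nothing is inside it, nor within 50 mm beneath it (only mat, desk or the 37 mm high foot of the lamp).
- lid (a joint): angle of the lid (rad): 0 shut, 1.5 fully open at its stop. Hinge line along chest y at the back top edge; the front edge rises and swings towards chest +x. About 0.9 kg, partly carried by gas struts: below about 0.75 rad it falls shut, above about 0.95 rad the struts carry it to the stop and hold it. 1 to 2 N at the handle lifts it.
- lid_hinge (a point): middle of the lid's hinge line, 55 mm behind the chest's centre (chest +x) and 80 mm above its underside.
- lid_handle (a point): middle of the handle bar, which turns with the lid: round steel bar, 10 mm diameter, along chest y, 54 mm between the axes of its 10 mm posts, its axis 36 mm above the lid's top. Lid shut: 100 mm in front of the hinge line (chest -x) and 48 mm above it. Lid open: it stands behind the lid. The lid is 110 x 150 x 12 mm.
- lotion: bystander: loose white lotion bottle with a green cap, 42 x 68 x 165 mm high, upright; origin at the centre of its underside.
- tape: bystander: loose roll of blue tape lying flat, 110 mm diameter, 79 mm high; origin at the centre of its underside.
- pen_cup: bystander: loose clear cup of pens, about 118 x 112 x 143 mm high, upright; origin at its underside.
- gesso: bystander: loose small white screw-cap bottle, 45 mm diameter, 66 mm high, standing just right of the chest; origin at the centre of its underside.
- ink_yellow: bystander: loose yellow ink bottle with a black dropper cap, 40 mm diameter, 70 mm high, standing just left of the chest; origin at the centre of its underside.

How it is judged:
By the outcome, as a careful person would: the job done as asked, in the order asked, and still so for the second after the job is handed in, with the robot touching nothing.
It also fails if it takes over 51 s, if anything falls off the work surface, if the arm or the gripper's body presses on something with over 40 N, if the wrist force passes 120 N, or if a joint passes its speed limit or range.

## Working session

There is one attempt and no reset: what is moved stays moved. The work goes in short steps, Python scripts to look and compute and a tool call to move; the robot and the scene stay as the last step left them, time stands still between calls to the robot, and variables do not carry over. Pictures are saved under pics/ and viewed, at most 10 in all, crops included, and the job is handed in when it is done.

Besides the shell and the picture viewer there is one more tool, called after "Call:" as name(argument=value, ...) on one line, values as JSON. step_arm: Moves the arm, as the interface text tells. Its arguments: {"type":"object","properties":{"plan":{"type":"array","items":{"type":"number"}},"hand":{"type":"number"},"newtons":{"type":"number"}},"required":["plan"]}

```bash
mkdir -p pics; cat > h.py <<'E'
import numpy as np, cv2
from scipy.spatial.transform import Rotation as R
from workcell import sensors, viewer, env
def cam(p):
    a=np.array(p["attitude"],float)
    M=a if a.shape==(3,3) else R.from_euler('xyz',a,degrees=True).as_matrix()
    return np.array(p["position"],float),M
def K(p): return np.array([[p["fx"],0,p["cx"]],[0,p["fy"],p["cy"]],[0,0,1.]])
def ray(p,uv):
    o,M=cam(p)
    q=cv2.undistortPoints(np.array([[uv]],float),K(p),np.array([p["k1"],0,0,0.]))[0,0]
    d=M@np.array([q[0],q[1],1]); return o,d/np.linalg.norm(d)
def tri(rs):
    A=sum(np.eye(3)-np.outer(d,d) for o,d in rs); b=sum((np.eye(3)-np.outer(d,d))@o for o,d in rs)
    x=np.linalg.solve(A,b); return x,[np.linalg.norm(np.cross(x-o,d)) for o,d in rs]
def onz(r,z): o,d=r; return o+d*(z-o[2])/d[2]
def proj(p,X):
    o,M=cam(p); v=M.T@(np.asarray(X,float)-o)
    return cv2.projectPoints(v.reshape(1,1,3),np.zeros(3),np.zeros(3),K(p),np.array([p["k1"],0,0,0.]))[0][0,0]
E
cat > a.py <<'E'
from h import *
P={n:viewer.grab_frame(n) for n in("scene","top")}
for n,p in P.items():
    cv2.imwrite(f"pics/{n}0.png",p["img"][:,:,::-1]); print(n,p["position"],p["attitude"],p["fx"],p["k1"])
for t in "chest pin_hole clip clip_loop lid_hinge lid_handle lotion tape pen_cup gesso ink_yellow".split():
    rs=[]
    for n,p in P.items():
        r=viewer.pinpoint(t,p)[:1]
        if r: rs.append(ray(p,r[0]["location"])); print(t,n,np.round(r[0]["location"]),round(r[0]["score"],2),end=' ')
    if len(rs)==2: x,e=tri(rs); print(np.round(x),np.round(e,1))
    else: print()
s=sensors.state();print(s["ee_pos"],s["ee_rot"],s["time_s"],s["gripper_width"])
E
python3 a.py
```

```text
scene [ 963.09381214 -370.86160993 1190.00297825] [-1.51678768e+02 -1.19737192e-01  5.47250206e+01] 532.3863143701955 -0.1991883616100414
top [ 401.62463876  -30.21146247 1159.32604292] [-175.55995748   -1.1392069   -89.28046897] 429.4239190146687 -0.04129276877900451
chest scene [341. 230.] 0.75 chest top [220. 183.] 0.86 [565.  96.   4.] [0.2 0.2]
pin_hole scene [343. 182.] 0.72 pin_hole top [193. 204.] 0.57 [496. 152.  88.] [4.6 4.6]
clip scene [343. 185.] 0.55 clip top [192. 203.] 0.58 [498. 155.  74.] [6.4 6.4]
clip_loop scene [319. 185.] 0.58 clip_loop top [218. 216.] 0.85 [470.  91.  95.] [0.4 0.4]
lid_hinge scene [351. 236.] 0.7 lid_hinge top [228. 158.] 0.91 [618.  71.  86.] [2. 2.]
lid_handle scene [337. 190.] 0.68 lid_handle top [212. 193.] 0.67 [521. 104. 130.] [0.2 0.2]
lotion scene [147. 256.] 0.96 lotion top [380. 261.] 0.81 [ 359. -334.   21.] [3.4 3.4]
tape scene [199. 245.] 0.91 tape top [333. 245.] 0.81 [ 399. -212.    3.] [3.6 3.6]
pen_cup scene [171. 220.] 0.77 pen_cup top [342. 288.] 0.98 [ 286. -236.  -13.] [1. 1.]
gesso scene [292. 244.] 0.93 gesso top [266. 197.] 0.57 [527. -27.   8.] [0.8 0.8]
ink_yellow scene [387. 220.] 0.66 ink_yellow top [184. 165.] 0.52 [613. 198.  17.] [4.4 4.4]
[ 155.47573869 -553.61874854  188.48710492] [ 1.79992783e+02 -5.96225229e-04  1.56843983e+01] 1.2 91.16300051994986
```

```bash
python3 - <<'E'
import cv2
a=cv2.imread('pics/scene0.png')[110:320,200:460]
b=cv2.imread('pics/top0.png')[110:320,130:390]
cv2.imwrite('pics/s1.png',cv2.resize(a,None,fx=2.8,fy=2.8,interpolation=2))
cv2.imwrite('pics/t1.png',cv2.resize(b,None,fx=2.8,fy=2.8,interpolation=2))
E
```

```text
(no output)
```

View pics/s1.png

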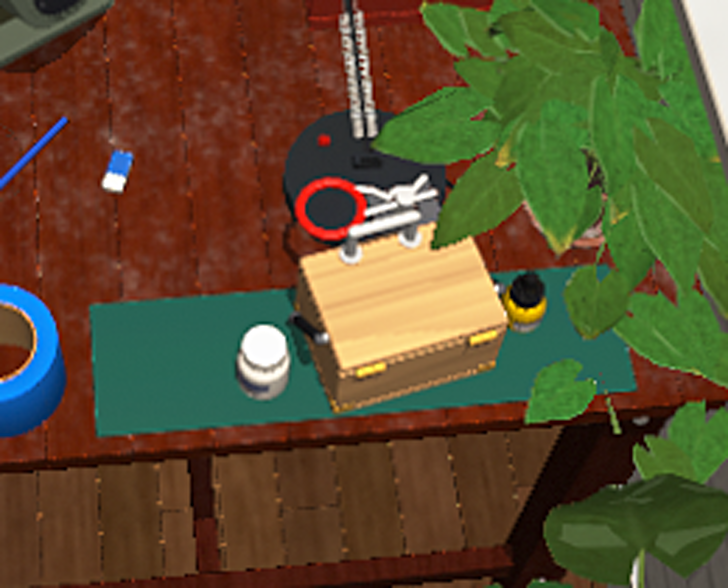

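View pics/t1.png

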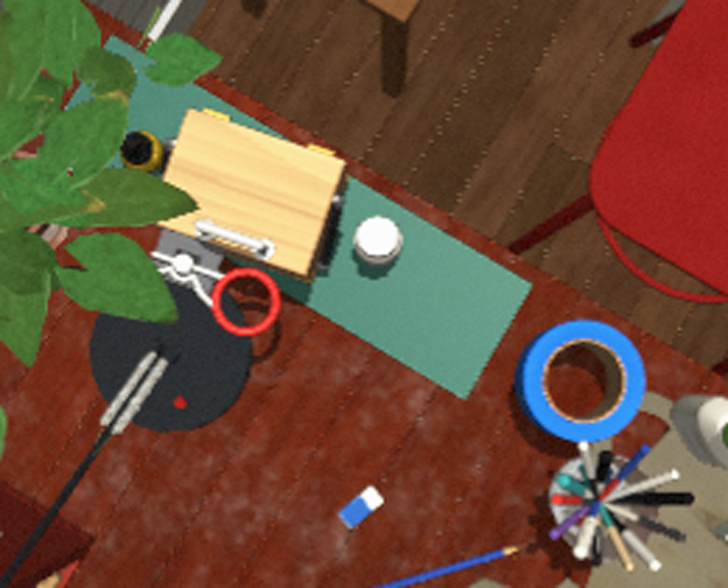

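View pics/scene0.png

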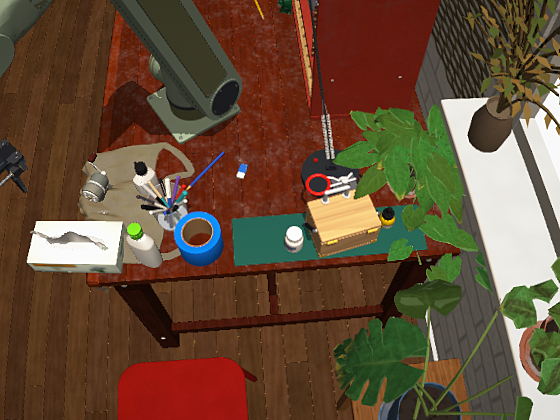

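The clip's red loop is at (328,186) in the scene picture and (218,216) in the top one, free of the leaves. Leaves hang over the pin and the chest's left, the lamp stem rises in front, and gesso stands to the right at (266,197) in the top picture. Next I'll locate the lamp stem and leaf tips, and fit the chest pose.

```bash
cat > b.py <<'E'
from h import *
from scipy.optimize import least_squares
P={n:viewer.grab_frame(n) for n in("scene","top")}
S=lambda u,v:ray(P["scene"],(u/2.8+200,v/2.8+110)); T=lambda u,v:ray(P["top"],(u/2.8+130,v/2.8+110))
for n,a,b in [("lampbot",(365,134),(160,355)),("lampup",(354,12),(115,425)),
  ("leafA",(375,150),(178,318)),("leafB",(437,245),(200,205)),("leafC",(437,245),(178,318)),("leafD",(560,250),(200,205)),
  ("ringc",(330,208),(246,302)),("barmid",(386,223),(236,238)),("barR",(352,232),(268,246)),("barL",(418,214),(203,227)),
  ("lidBR",(345,362),(345,160)),("lidFR",(300,262),(308,275)),("lidBL",(506,322),(187,112))]:
    x,e=tri([S(*a),T(*b)]); print(n,np.round(x),np.round(e,1))
L={"pin_hole":(-80,30,88),"clip_loop":(-94,-32,92),"lid_hinge":(55,0,80),"lid_handle":(-45,0,128),"chest":(0,0,0)}
obs=[]
for t in L:
  for n,p in P.items():
    r=viewer.pinpoint(t,p)[:1]
    if r: obs.append((t,p,r[0]["location"]))
def f(q):
    c,s=np.cos(q[2]),np.sin(q[2]); o=[]
    for t,p,uv in obs:
        X,Y,Z=L[t]; Z=Z+q[3] if t!="clip_loop" else Z+q[3]
        o+=list(proj(p,[q[0]+c*X-s*Y,q[1]+s*X+c*Y,Z])-uv)
    return o
r=least_squares(f,[565,96,-.33,3],loss="soft_l1"); print(r.x[:2],np.degrees(r.x[2]),r.x[3]); print(np.round(r.fun.reshape(-1,2),1).tolist())
E
python3 b.py
```

```text
lampbot [417. 169.  82.] [0.8 0.8]
lampup [360. 187. 184.] [3.6 3.6]
leafA [449. 150. 112.] [2.1 2.1]
leafB [551. 136. 104.] [3.8 3.8]
leafC [472. 201. -76.] [25.7 25.7]
leafD [585. 175. 104.] [55.2 55.2]
ringc [465.  92.  91.] [0.8 0.8]
barmid [519. 101. 131.] [4.8 4.8]
barR [512.  72. 134.] [3.7 3.7]
barL [528. 129. 130.] [4.1 4.1]
lidBR [593.   8. 102.] [2.5 2.5]
lidFR [491.  39.  87.] [2.2 2.2]
lidBL [636. 150.  83.] [0. 0.]
[565.13319055  91.87472319] -16.70894203062907 2.781253385807442
[[2.1, 2.9], [4.3, 0.4], [-0.0, -0.2], [1.7, 0.1], [0.1, -0.8], [0.4, -0.3], [137.3, -56.3], [-1.2, 0.9], [0.4, 0.9], [1.1, 0.5]]
```

Call:
step_arm(plan=[0, 0, -2.6, 0, 0, 0.113, 0, 0, -2.6, 0, 0, 0.113, 0, 0, -2.6, 0, 0, 0.113, 0, 0, -2.6, 0, 0, 0.113, 0, 0, -2.6, 0, 0, 0.113], hand=9.1)

```text
time_s: 2.22
ee_pos: [155.4, -553.4, 319.8]
ee_rot: [180.0, -0.0, -17.0]
force: [0.0, 0.1, -0.8]
gripper_width: 91.5
gripper_force: 0.0
```

Call:
step_arm(plan=[0.65, -3.9, 0, 0, 0, 0, 0.65, -3.9, 0, 0, 0, 0, 0.65, -3.9, 0, 0, 0, 0, 0.65, -3.9, 0, 0, 0, 0, 0.65, -3.9, 0, 0, 0, 0])

```text
time_s: 2.63
ee_pos: [242.9, -374.4, 318.5]
ee_rot: [180.0, -0.0, -16.7]
force: [0.9, -0.8, 0.2]
gripper_width: 91.2
gripper_force: 0.0
```

Call:
step_arm(plan=[0.65, -3.9, 0, 0, 0, 0, 0.65, -3.9, 0, 0, 0, 0, 0.65, -3.9, 0, 0, 0, 0, 0.65, -3.9, 0, 0, 0, 0, 0.65, -3.9, 0, 0, 0, 0])

```text
time_s: 3.05
ee_pos: [330.0, -196.9, 318.7]
ee_rot: [180.0, -0.1, -16.7]
force: [1.5, 0.6, 0.3]
gripper_width: 90.8
gripper_force: 0.0
```

Call:
step_arm(plan=[0.65, -3.9, 0, 0, 0, 0, 0.65, -3.9, 0, 0, 0, 0, 0.65, -3.9, 0, 0, 0, 0, 0.65, -3.9, 0, 0, 0, 0, 0.65, -3.9, 0, 0, 0, 0], hand=3.2)

```text
time_s: 3.47
ee_pos: [417.1, -19.2, 318.8]
ee_rot: [180.0, -0.1, -16.7]
force: [0.1, -0.5, -0.9]
gripper_width: 60.3
gripper_force: 0.0
```

```bash
cat > w.py <<'E'
from h import *
import sys,pickle
p=viewer.grab_frame("wrist"); o=[]
for t in ("clip_loop","clip","pin_hole","lid_handle","lid_hinge"):
    r=viewer.pinpoint(t,p)[:1]
    if r: print(t,np.round(r[0]["location"],1),round(r[0]["score"],2),{k:np.round(onz(ray(p,r[0]["location"]),z),1)[:2] for k,z in [("z",{"clip_loop":95,"clip":95,"pin_hole":92,"lid_handle":131,"lid_hinge":83}[t])]}); o.append((t,ray(p,r[0]["location"])))
pickle.dump(o,open(sys.argv[1]+".pkl","wb"))
cv2.imwrite(f"pics/{sys.argv[1]}.png",p["img"][:,:,::-1])
print(np.round(p["position"]),np.round(p["attitude"]))
for f in sys.argv[2:]:
    a=dict(pickle.load(open(f+".pkl","rb")))
    for t,r in o:
        if t in a: x,e=tri([r,a[t]]); print(t,"tri",np.round(x,1),np.round(e,1))
E
python3 w.py w1
```

```text
clip_loop [189.5 161.4] 0.97 {'z': array([470.2,  96. ])}
clip [150.5 155.7] 0.55 {'z': array([493.7, 145.3])}
pin_hole [144.6 153.8] 0.91 {'z': array([498.6, 153.7])}
lid_handle [159.6 127.9] 0.76 {'z': array([522.2, 104.7])}
lid_hinge [162.1  50.9] 0.72 {'z': array([616.8,  82.7])}
[496. -43. 515.] [ 163.    0. -107.]
```

Call:
step_arm(plan=[0.5, -3.0, 2, 0, 0, 0, 0.5, -3.0, 2, 0, 0, 0, 0.5, -3.0, 2, 0, 0, 0, 0, 0, 2, 0, 0, 0, 0, 0, 0, 0, 0, 0])

```text
time_s: 4.18
ee_pos: [454.6, 59.7, 234.7]
ee_rot: [179.8, 0.4, -16.7]
force: [-1.1, -0.5, -0.4]
gripper_width: 31.7
gripper_force: 0.0
```

```bash
python3 w.py w2 w1
```

```text
clip_loop [191.3 173.7] 0.38 {'z': array([498.3, 149.7])}
clip [190.3 174.8] 0.9 {'z': array([497.5, 151.2])}
pin_hole [193.7 172.9] 0.91 {'z': array([498. , 147.8])}
lid_handle [214.3 145.8] 0.65 {'z': array([521.3, 106. ])}
lid_hinge [216.   44.1] 0.81 {'z': array([617.7,  79.9])}
[535.  36. 430.] [ 163.   -0. -107.]
clip_loop tri [ 448.5  263.3 -322.4] [27.5 27.5]
clip tri [492.9 166.1  50.3] [0.8 0.8]
pin_hole tri [499.6 140.4 117.8] [1.6 1.6]
lid_handle tri [521.8 106.  128.8] [0.7 0.7]
lid_hinge tri [613.2  78.   98.6] [0.8 0.8]
```

View pics/w2.png

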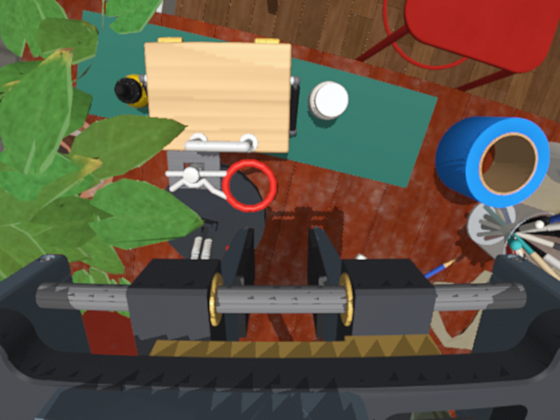

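The wrist picture shows the ring centred at about (248,185), pin head at (191,173), the handle bar at (220,145), and leaves just left of the pin. The loop network was wrong here, so I'll fit the red ring by colour.

```bash
cat > ring.py <<'E'
from h import *
def ring(p,roi):
    h=cv2.cvtColor(p["img"],cv2.COLOR_RGB2HSV); m=(((h[...,0]<6)|(h[...,0]>174))&(h[...,1]>200)&(h[...,2]>150)).astype(np.uint8)
    u0,v0,u1,v1=roi; k=np.zeros_like(m); k[v0:v1,u0:u1]=m[v0:v1,u0:u1]
    n,l,st,_=cv2.connectedComponentsWithStats(k); i=1+np.argmax(st[1:,4])
    c=max(cv2.findContours((l==i).astype(np.uint8),0,1)[0],key=len); return cv2.fitEllipse(c)
if __name__=="__main__":
    W=viewer.grab_frame("wrist"); e=ring(W,(200,140,300,230)); print(e, onz(ray(W,e[0]),95))
    rs=[ray(W,e[0])]
    for n,roi in (("top",(190,190,245,245)),("scene",(295,165,345,205))):
        p=viewer.grab_frame(n)
        try: q=ring(p,roi); print(n,q,onz(ray(p,q[0]),95)); rs.append(ray(p,q[0]))
        except Exception as x: print(n,x)
    print(tri(rs)); print(sensors.state()["ee_pos"])
E
python3 ring.py
```

```text
((250.7430419921875, 188.06915283203125), (40.46965408325195, 43.79526138305664), 95.7657241821289) [466.91270934  92.63093634  95.        ]
top attempt to get argmax of an empty sequence
scene ((317.42608642578125, 184.22047424316406), (20.446332931518555, 23.80020523071289), 84.4973373413086) [466.29967378  90.44009943  95.        ]
(array([465.5526792 ,  92.48101678,  91.78112019]), [np.float64(0.9884709725018789), np.float64(0.9884709725019547)])
[457.31069019  60.23565621 239.36432142]
```

Call:
step_arm(plan=[0, -0.5, 3.0, 0, 0, 0, 0, 0, 3.0, 0, 0, 0, 0, 0, 3.0, 0, 0, 0, 0, 0, 2.3, 0, 0, 0, 0, 0, 0, 0, 0, 0], hand=3.6)

```text
time_s: 5.05
ee_pos: [454.9, 65.0, 121.7]
ee_rot: [179.8, 0.5, -16.7]
force: [-0.8, -0.2, -0.6]
gripper_width: 36.2
gripper_force: 0.0
```

```bash
python3 - <<'E'
from h import *
p=viewer.grab_frame("wrist"); s=sensors.state(); print(s["ee_pos"],s["gripper_width"],s["force"])
im=p["img"][:,:,::-1].copy()
# expected ring outline for centre guess (466,91,z=93+4)
for r in (23,31):
    for a in np.linspace(0,6.28,40):
        u=proj(p,[466+r*np.cos(a),91+r*np.sin(a),97]); cv2.circle(im,tuple(int(x) for x in np.round(u)),0,(0,255,0),-1)
cv2.imwrite("pics/w3.png",cv2.resize(im[110:350,150:450],None,fx=2.5,fy=2.5,interpolation=0))
E
```

```text
[456.91825996  65.18121498 124.08895929] 35.978487362619404 [ 0.1864052   0.7990347  -0.22191852]
```

View pics/w3.png

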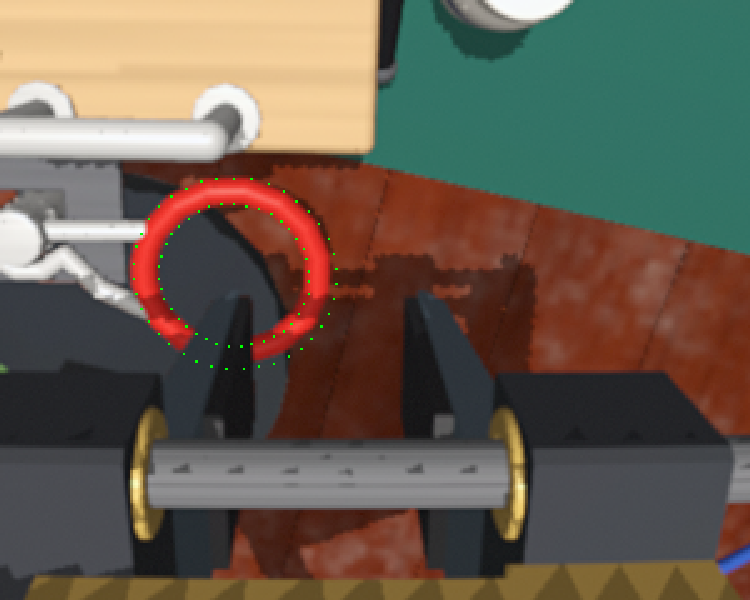

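The picture shows the ring at crop (231,270), with my predicted outline about 6 crop pixels to its right, so the ring is about 2 mm further left. The inner finger tip at (240,295) sits inside the ring, and the outer one is clear of it. I'll correct by that, descend and close.

Call:
step_arm(plan=[0.25, -0.2, 0.3, 0, 0, 0, 0, 0, 1.5, 0, 0, 0, 0, 0, 1.5, 0, 0, 0, 0, 0, 0, 0, 0, 0])

```text
time_s: 5.43
ee_pos: [461.4, 66.6, 92.2]
ee_rot: [180.0, 0.0, -16.7]
force: [0.0, 0.9, -0.2]
gripper_width: 36.0
gripper_force: 0.0
```

Call:
step_arm(plan=[0, 0, 0, 0, 0, 0, 0, 0, 0, 0, 0, 0, 0, 0, 0, 0, 0, 0, 0, 0, 0, 0, 0, 0, 0, 0, 0, 0, 0, 0], hand=0, newtons=20)

```text
time_s: 5.85
ee_pos: [462.0, 66.7, 93.2]
ee_rot: [-180.0, -0.1, -16.7]
force: [-0.2, 0.6, -0.1]
gripper_width: 5.1
gripper_force: 0.0
```

```bash
python3 - <<'E'
from h import *
p=viewer.grab_frame("wrist"); s=sensors.state(); print(s["ee_pos"],s["gripper_width"],s["gripper_force"],s["force"])
q=viewer.grab_frame("scene")
im=p["img"][:,:,::-1]
a=cv2.resize(im[130:370,150:400],(400,384)); b=cv2.resize(q["img"][130:260,260:395,::-1],(400,384))
cv2.imwrite("pics/w4.png",np.hstack([a,b]))
E
```

```text
[461.79107269  66.73524127  92.95373568] 2.482710519384259 0.0 [-0.03151458  1.24724491  0.14752999]
```

View pics/w4.png

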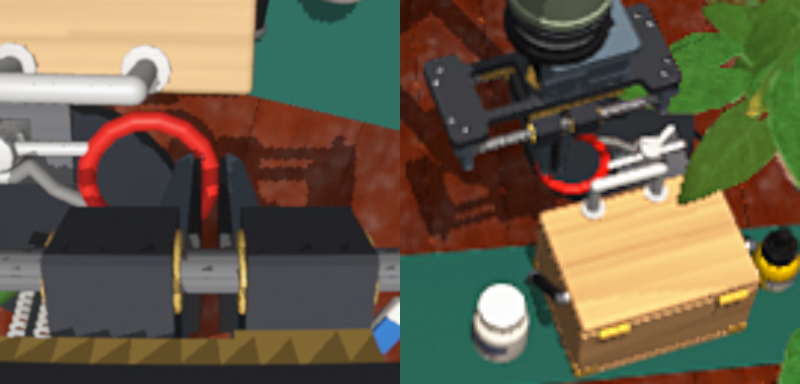

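The left half shows the red ring wall at (208,190) between the two finger blades. The scene half agrees. The fingers may still be settling, so I'll let some time pass.

Call:
step_arm(plan=[0, 0, 0, 0, 0, 0, 0, 0, 0, 0, 0, 0, 0, 0, 0, 0, 0, 0])

```text
time_s: 6.2
ee_pos: [461.4, 66.7, 92.4]
ee_rot: [180.0, -0.0, -16.7]
force: [0.6, 0.3, 0.2]
gripper_width: 0.3
gripper_force: 0.0
```

```bash
python3 - <<'E'
from h import *
p=viewer.grab_frame("wrist"); s=sensors.state(); print(s["ee_pos"],s["gripper_width"],s["gripper_force"],s["force"])
im=p["img"][:,:,::-1]
cv2.imwrite("pics/w5.png",cv2.resize(im[180:310,180:350],None,fx=4.5,fy=4.5,interpolation=0))
E
```

```text
[461.40935654  66.62247908  92.39329079] 0.5717652759053594 0.0 [ 0.02898099  0.28430991 -0.18073369]
```

View pics/w5.png

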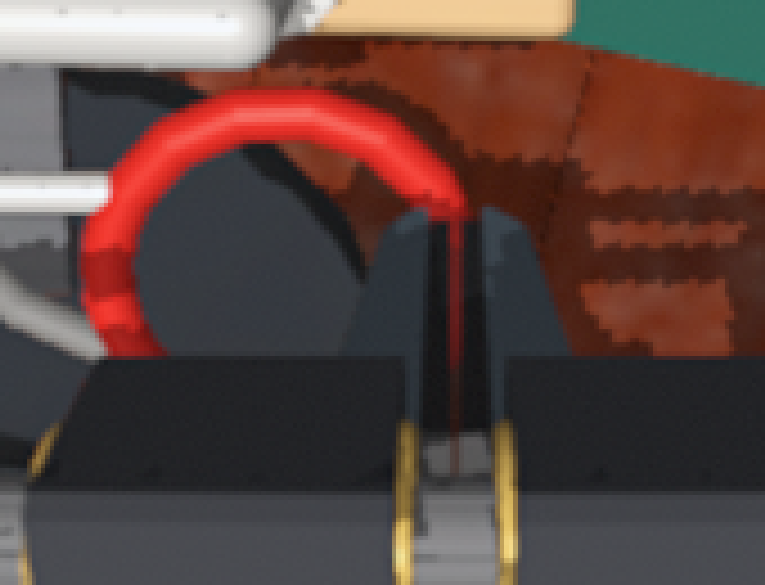

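The fingers have closed to 0.5 mm with the ring either in the pads or under them. I'll check where the fingertips and ring really project.

```bash
python3 - <<'E'
from h import *
p=viewer.grab_frame("wrist"); s=sensors.state(); print(env.finger_overhang,s["ee_pos"])
e=np.array(s["ee_pos"]); c,si=np.cos(np.radians(-16.7)),np.sin(np.radians(-16.7)); ax=np.array([c,si,0])
for z in(78,85,92,100,110):
    q=e.copy(); q[2]=z
    print(z,[np.round((proj(p,q+ax*k)-[180,180])*4.5) for k in(-16,0,16)])
for z in (60,70,80,92): print("ring front-top",z,np.round((proj(p,[467.5+31*c,92.5+31*si,z])-[180,180])*4.5), np.round((proj(p,[467.5-31*si,92.5+31*c,z])-[180,180])*4.5))
q=viewer.grab_frame("scene")
cv2.imwrite("pics/s5.png",cv2.resize(q["img"][130:220,275:385,::-1],None,fx=7,fy=6.6,interpolation=cv2.INTER_CUBIC))
E
```

```text
14.0 [461.41993137  66.66168841  92.38868101]
78 [array([451., 311.]), array([451., 222.]), array([451., 128.])]
85 [array([451., 330.]), array([451., 238.]), array([451., 142.])]
92 [array([451., 350.]), array([451., 255.]), array([451., 156.])]
100 [array([451., 374.]), array([451., 276.]), array([451., 174.])]
110 [array([451., 406.]), array([451., 305.]), array([451., 199.])]
ring front-top 60 [295.  20.] [125. 192.]
ring front-top 70 [288.  34.] [112. 213.]
ring front-top 80 [281.  50.] [ 98. 235.]
ring front-top 92 [271.  70.] [ 79. 264.]
```

View pics/s5.png

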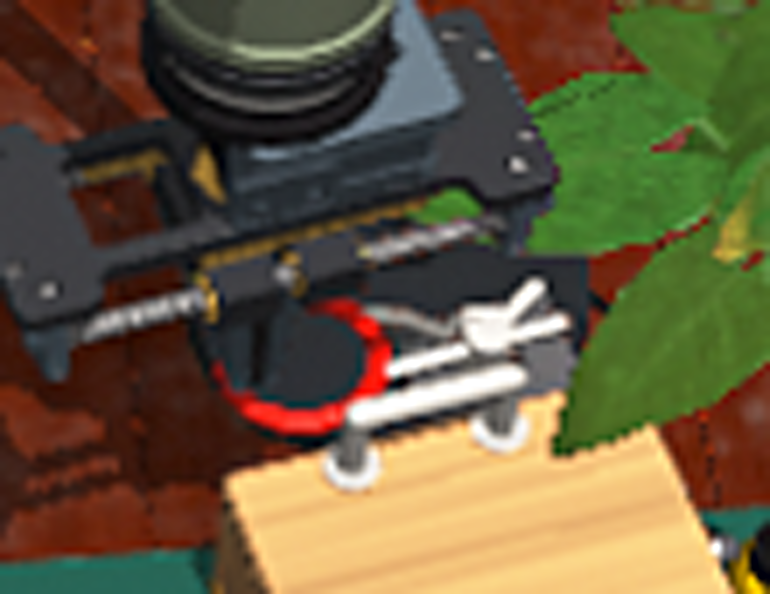

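```bash
python3 - <<'E'
from h import *
p=viewer.grab_frame("wrist"); s=sensors.state()
e=np.array(s["ee_pos"]); M=R.from_euler('xyz',s["ee_rot"],degrees=True).as_matrix()
o,C=cam(p); print("fx",p["fx"],"cam in tool",np.round(M.T@(o-e)),np.round(M.T@C[:,2],3))
for z in(14,0,-20,-40,-60,-80):
    a=[proj(p,e+M@np.array([k,y,z])) for k in(-16,16) for y in(-18,18)]
    print(z,np.round(a[0]),np.round(a[2]),"sep",round(abs(a[0][0]-a[1][0])),round(abs(a[2][0]-a[3][0])))
t=viewer.grab_frame("top"); 
for n,roi in (("wrist",(190,190,290,270)),("scene",(295,165,345,205))):
    pass
# ring height from wrist images alone w1 vs w2 vs now
import pickle
l=cv2.imread("pics/w2.png"); 
print(viewer.pinpoint("clip_loop",p)[:2]); print(viewer.pinpoint("clip_loop",t)[:1])
E
```

```text
fx 307.4591636904579 cam in tool [  83.    1. -196.] [-0.291 -0.001  0.957]
14 [256. 249.] [255. 209.] sep 48 50
0 [255. 258.] [253. 215.] sep 51 54
-20 [252. 272.] [251. 226.] sep 56 59
-40 [249. 289.] [247. 238.] sep 62 66
-60 [245. 310.] [243. 255.] sep 69 74
-80 [241. 337.] [237. 276.] sep 78 85
[{'location': [353.7, 105.3], 'score': 0.34}]
[]
```

```bash
python3 - <<'E'
from h import *
p=viewer.grab_frame("scene"); s=sensors.state()
e=np.array(s["ee_pos"]); M=R.from_euler('xyz',s["ee_rot"],degrees=True).as_matrix()
for z in(14,0,-20,-40,-60): print(z,[np.round((proj(p,e+M@np.array([k,-13,z]))-[275,130])*[7,6.6]) for k in(-16,16)])
for z in (80,92,97): print("ring",z,[np.round((proj(p,[464+31*np.cos(a),92.5+31*np.sin(a),z])-[275,130])*[7,6.6]).tolist() for a in (0,1.57,3.14,4.71)])
E
```

```text
14 [array([250., 359.]), array([282., 430.])]
0 [array([252., 339.]), array([285., 410.])]
-20 [array([255., 310.]), array([288., 382.])]
-40 [array([258., 280.]), array([292., 353.])]
-60 [array([262., 250.]), array([295., 323.])]
ring 80 [[349.0, 431.0], [365.0, 331.0], [242.0, 314.0], [224.0, 413.0]]
ring 92 [[352.0, 414.0], [368.0, 314.0], [244.0, 297.0], [225.0, 397.0]]
ring 97 [[353.0, 407.0], [369.0, 307.0], [244.0, 289.0], [226.0, 390.0]]
```

Call:
step_arm(plan=[0, 0, 0, 0, 0, 0, 0, 0, 0, 0, 0, 0, 0, 0, 0, 0, 0, 0, 0, 0, 0, 0, 0, 0], hand=3.6)

```text
time_s: 6.93
ee_pos: [461.4, 66.7, 92.4]
ee_rot: [180.0, -0.0, -16.7]
force: [-0.6, -0.3, -0.1]
gripper_width: 24.5
gripper_force: 0.0
```

Call:
step_arm(plan=[0, 0.5, 0, 0, 0, 0, 0, 0.5, 0, 0, 0, 0, 0, 0.4, 0, 0, 0, 0, 0, 0, 0, 0, 0, 0])

```text
time_s: 7.27
ee_pos: [457.0, 52.4, 92.4]
ee_rot: [180.0, 0.0, -16.7]
force: [-0.5, 0.1, 0.7]
gripper_width: 35.7
gripper_force: 0.0
```

```bash
python3 - <<'E'
from h import *
p=viewer.grab_frame("wrist"); s=sensors.state(); print(s["ee_pos"],s["gripper_width"],s["gripper_force"],s["force"],s["time_s"])
im=p["img"][:,:,::-1]
cv2.imwrite("pics/w6.png",cv2.resize(im[180:310,180:350],None,fx=4.5,fy=4.5,interpolation=0))
E
```

```text
[457.20062699  52.71984189  92.45516332] 35.70342765007685 0.0 [-0.61116112  0.37663517  0.16209585] 7.3167
```

View pics/w6.png

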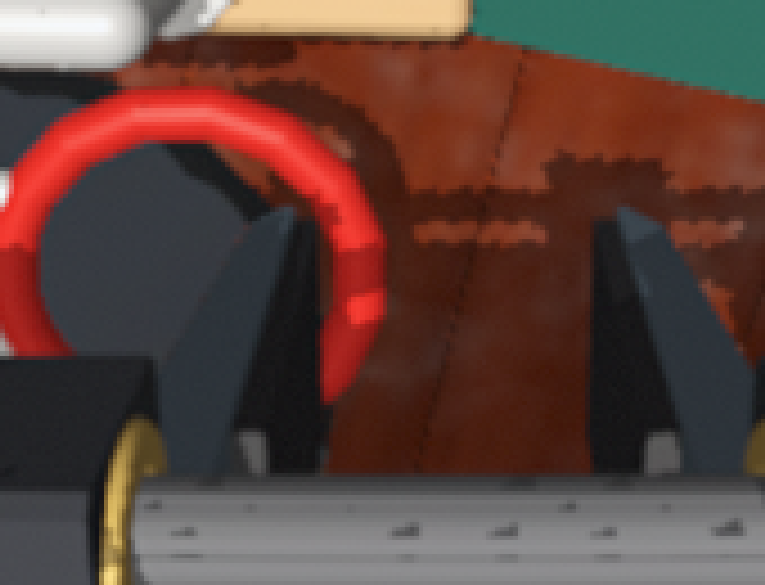

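The inner finger appears within the ring, with its face at crop column 318 and the ring wall at 333–385. No contact yet; I'll pull 8 mm further and watch the force.

Call:
step_arm(plan=[0, 0.4, 0, 0, 0, 0, 0, 0.4, 0, 0, 0, 0, 0, 0, 0, 0, 0, 0])

```text
time_s: 7.57
ee_pos: [454.8, 45.0, 92.4]
ee_rot: [180.0, 0.0, -16.7]
force: [0.0, -0.0, -0.0]
gripper_width: 36.1
gripper_force: 0.0
```

```bash
python3 - <<'E'
from h import *
def mask(im,roi):
    h=cv2.cvtColor(im,cv2.COLOR_RGB2HSV); m=(((h[...,0]<5)|(h[...,0]>175))&(h[...,1]>190)&(h[...,2]>120)).astype(np.uint8)
    u0,v0,u1,v1=roi; k=np.zeros_like(m); k[v0:v1,u0:u1]=m[v0:v1,u0:u1]
    n,l,st,ce=cv2.connectedComponentsWithStats(k); return st[1:][st[1:,4]>25].tolist()
S=viewer.grab_frame("scene"); W=viewer.grab_frame("wrist")
old=cv2.imread("pics/scene0.png")[:,:,::-1]
print("scene0",mask(np.ascontiguousarray(old),(290,160,350,210))); print("now",mask(S["img"],(290,160,350,210)))
print("w6-like now",mask(W["img"],(140,180,300,280)))
# profile of row through wrist image
for v in (220,228,236,244):
    h=W["img"][v,150:330]; print(v,''.join('R' if r>140 and g<70 else ('k' if r+g+b<150 else '.') for r,g,b in h.astype(int)))
s=sensors.state();e=np.array(s["ee_pos"]);print(e)
for z in (95,):
  for v in (228,): print([ (u,np.round(onz(ray(W,(u,v)),z),1)[:2].tolist()) for u in (180,250,260,270)])
E
```

```text
scene0 [[305, 173, 26, 23, 198]]
now [[306, 175, 25, 21, 117]]
w6-like now [[166, 199, 85, 60, 1156], [251, 231, 3, 22, 60]]
220 ......................RRRRRRRRRRRRR...............................kkkkkkkkkkk.....RRRRRRRR..RRRRRR.kkkkkkkkkkkkkkkk................k....................kkkkkkkkkkkkkkkkkkkkkkkkkkk.
228 ..............k...RRRRRRRRRRR...............................................kkkkkkkkkkkk..............kkkkkkkkkkkkkkkkkkkkkkkkkkkkkkkkkkkkk.kkkkk....kkkkkkkkkkkkkkkkkk..........kk.
236 ..............k..RRRRRRRRR........................................................k.k.k....kkkkkkkkkk.R..kkkkkkkkkkkkkkkkkkkkkkkkkkkkkkkkkkkkkkkkkkkkkkkkkkkkkkkkkkkkkkkkk.....k....
244 .................RRRRRRRR................................................................kkkkkkkkkkkk.R..kkkkkkkkkkkkkkkkkkkkkkkkkkkkkkkkkkkkkkkkkkkkkkkkkkkkkkkkkkkkkkkkkkkk.......
[455.11099258  45.44336331  92.45290547]
[(180, [481.7, 108.2]), (250, [468.1, 62.6]), (260, [466.2, 56.1]), (270, [464.2, 49.7])]
```

The ring hasn't moved, the force is zero, and the finger now covers the ring wall. So the fingertips are still above the ring and reach less far than assumed. I'll go back to the grasp spot and descend 20 mm more.

Call:
step_arm(plan=[-0.2, -1.1, 0, 0, 0, 0, 0, -1.1, 0, 0, 0, 0, 0, 0, 0.7, 0, 0, 0, 0, 0, 0.7, 0, 0, 0, 0, 0, 0.6, 0, 0, 0])

```text
time_s: 8.08
ee_pos: [459.0, 67.6, 71.4]
ee_rot: [180.0, 0.1, -16.6]
force: [-1.0, -0.2, 0.1]
gripper_width: 36.0
gripper_force: 0.0
```

Call:
step_arm(plan=[0, 0, 0, 0, 0, 0, 0, 0, 0, 0, 0, 0, 0, 0, 0, 0, 0, 0, 0, 0, 0, 0, 0, 0, 0, 0, 0, 0, 0, 0], hand=0, newtons=20)

```text
time_s: 8.5
ee_pos: [459.8, 67.1, 72.7]
ee_rot: [-180.0, -0.0, -16.7]
force: [1.1, 0.6, 1.0]
gripper_width: 5.4
gripper_force: 0.0
```

```bash
cat > f.py <<'E'
from h import *
S=viewer.grab_frame("scene"); W=viewer.grab_frame("wrist"); s=sensors.state(); print(s["ee_pos"],s["gripper_width"],s["gripper_force"],s["force"],s["time_s"])
e=np.array(s["ee_pos"]); e0=np.array([461.42,66.66,92.39])
o,d=ray(W,(268.9,227.1)); x,r=tri([(o+e0-e,d),ray(S,(312.4,188.3))]); M=R.from_euler('xyz',s["ee_rot"],degrees=True).as_matrix()
print("tip",x,r,"in tool",M.T@(x-e0))
a=cv2.resize(W["img"][180:310,180:350,::-1],(400,306)); a2=cv2.resize(S["img"][140:215,285:383,::-1],(400,306),interpolation=cv2.INTER_CUBIC)
cv2.imwrite("pics/c.png",np.hstack([a,a2]))
E
python3 f.py
```

```text
[459.70132994  67.15049743  72.65591616] 0.2268730369442608 0.0 [ 0.13983248  0.12088143 -0.73349434] 8.6
tip [474.10702991  69.74385835 105.05961905] [np.float64(1.0355027202816547), np.float64(1.0355027202816998)] in tool [ 11.2729893   -6.59993703 -12.66296571]
```

Call:
step_arm(plan=[0, 0, 0, 0, 0, 0, 0, 0, 0, 0, 0, 0, 0, 0, 0, 0, 0, 0, 0, 0, 0, 0, 0, 0, 0, 0.6, 0, 0, 0, 0], hand=3.6)

```text
time_s: 9.02
ee_pos: [458.2, 61.9, 72.5]
ee_rot: [-180.0, -0.0, -16.6]
force: [0.3, 0.4, 0.2]
gripper_width: 30.9
gripper_force: 0.0
```

Call:
step_arm(plan=[0, 0.5, 0, 0, 0, 0, 0, 0.5, 0, 0, 0, 0, 0, 0.4, 0, 0, 0, 0, 0, 0, 0, 0, 0, 0])

```text
time_s: 9.35
ee_pos: [453.4, 47.2, 72.4]
ee_rot: [180.0, 0.0, -16.7]
force: [-0.3, -0.3, 0.0]
gripper_width: 35.8
gripper_force: 0.0
```

```bash
python3 f.py
```

```text
[453.79302457  47.80153646  72.48361767] 35.83113701278628 0.0 [1.0739999  0.54967781 0.01509211] 9.45
tip [474.28312571  69.44223574 105.72867524] [np.float64(0.9116549589572444), np.float64(0.911654958957311)] in tool [ 11.52065832  -6.36726755 -13.33617006]
```

View pics/c.png

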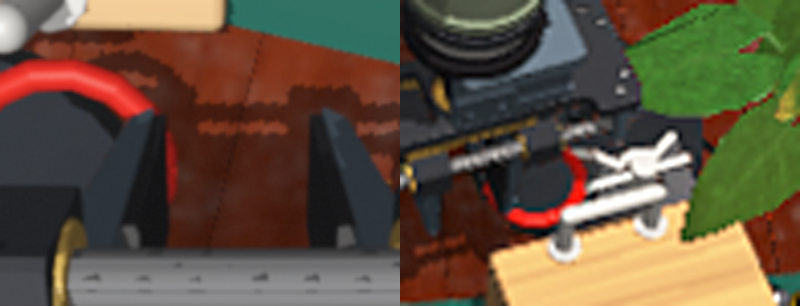

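Last picture: the ring is unmoved (right half, about (540,185)). The outer finger's tip is at (430,235) in the right half and (325,108) in the left. The inner finger overlaps the ring wall in plan without contact, so the tips must be above it. I'll triangulate the outer tip and check the camera poses.

```bash
python3 - <<'E'
from h import *
S=viewer.grab_frame("scene"); W=viewer.grab_frame("wrist"); s=sensors.state()
e=np.array(s["ee_pos"]); M=R.from_euler('xyz',s["ee_rot"],degrees=True).as_matrix()
for w in ((316,226),(321,226),(318,230)):
    x,r=tri([ray(W,w),ray(S,(292.4,197.6))]); print(np.round(x),np.round(r,1),"tool",np.round(M.T@(x-e)))
for z in (14,0,-15,-30): print(z,"scene",np.round(proj(S,e+M@np.array([0,25,z])),1),"wrist",np.round(proj(W,e+M@np.array([0,18,z])),1))
# ring extents in wrist: columns and height from size
h=cv2.cvtColor(W["img"],cv2.COLOR_RGB2HSV); m=((h[...,0]<5)|(h[...,0]>175))&(h[...,1]>190)&(h[...,2]>120)
m[:, :100]=0; m[:,262:]=0; m[:190]=0; m[290:]=0
v,u=np.nonzero(m); print(u.min(),u.max(),v.min(),v.max())
for z in (60,70,80,90,97):
    t=[proj(W,[466+31*np.cos(a),91.5+31*np.sin(a),z]) for a in np.linspace(0,6.28,90)]; t=np.array(t); print(z,np.round(t.min(0)),np.round(t.max(0)))
E
```

```text
[459.  22.  86.] [1.1 1.1] tool [ 12.  23. -14.]
[462.  20.  94.] [0.5 0.5] tool [ 16.  25. -21.]
[458.  22.  87.] [0.3 0.3] tool [ 11.  24. -15.]
14 scene [290.1 199.7] wrist [304.8 229.5]
0 scene [290.2 196.9] wrist [306.3 236.9]
-15 scene [290.3 193.7] wrist [308.1 246.1]
-30 scene [290.5 190.5] wrist [310.2 256.6]
158 255 205 264
60 [176. 190.] [261. 269.]
70 [172. 194.] [260. 276.]
80 [167. 198.] [259. 283.]
90 [161. 202.] [258. 291.]
97 [157. 206.] [257. 297.]
```

Call:
step_arm(plan=[-0.3, -0.9, 0, 0, 0, 0, 0, -0.9, 0, 0, 0, 0, 0, 0, 0.6, 0, 0, 0, 0, 0, 0.6, 0, 0, 0, 0, 0, 0, 0, 0, 0])

```text
time_s: 9.97
ee_pos: [454.9, 66.4, 59.0]
ee_rot: [179.9, 0.2, -16.6]
force: [-0.3, -0.2, 0.2]
gripper_width: 35.7
gripper_force: 0.0
```

Call:
step_arm(plan=[0, 0, 0.4, 0, 0, 0, 0, 0, 0.4, 0, 0, 0, 0, 0, 0, 0, 0, 0])

```text
time_s: 10.22
ee_pos: [455.4, 66.0, 51.5]
ee_rot: [180.0, 0.1, -16.7]
force: [-0.3, 0.3, 0.2]
gripper_width: 36.2
gripper_force: 0.0
```

Call:
step_arm(plan=[0, 0, 0, 0, 0, 0, 0, 0, 0, 0, 0, 0, 0, 0, 0, 0, 0, 0, 0, 0, 0, 0, 0, 0, 0, 0, 0, 0, 0, 0], hand=0)

```text
time_s: 10.63
ee_pos: [456.6, 66.1, 52.7]
ee_rot: [-180.0, -0.1, -16.7]
force: [0.4, -0.1, -0.2]
gripper_width: 11.1
gripper_force: 21.0
```

The ring is gripped at 11.1 mm with 21 N; the real fingertips sit about 40 mm higher than the reported TCP implies. Now I pull along chest -y.

Call:
step_arm(plan=[0, 0.6, 0, 0, 0, 0, 0, 0.6, 0, 0, 0, 0, 0, 0.6, 0, 0, 0, 0, 0, 0.6, 0, 0, 0, 0, 0, 0.6, 0, 0, 0, 0], newtons=30)

```text
time_s: 11.05
ee_pos: [447.1, 36.5, 52.4]
ee_rot: [180.0, 0.0, -16.7]
force: [1.6, -0.4, -1.3]
gripper_width: 10.4
gripper_force: 32.3
```

Call:
step_arm(plan=[0, 0.8, 0, 0, 0, 0, 0, 0.8, 0, 0, 0, 0, 0, 0.8, 0, 0, 0, 0, 0, 0.8, 0, 0, 0, 0, 0, 0, 0, 0, 0, 0])

```text
time_s: 11.47
ee_pos: [437.2, 5.5, 52.3]
ee_rot: [180.0, 0.1, -16.8]
force: [0.2, -0.2, -0.8]
gripper_width: 11.1
gripper_force: 32.5
```

```bash
cat > g.py <<'E'
from h import *
s=sensors.state(); print(np.round(s["ee_pos"],1),s["gripper_width"],s["gripper_force"],np.round(s["force"],1),s["time_s"])
for n in ("scene","wrist"):
    p=viewer.grab_frame(n)
    for t in ("clip","clip_loop","pin_hole","lid_handle"): 
        for q in viewer.pinpoint(t,p)[:2]: print(n,t,np.round(q["location"]),round(q["score"],2),np.round(onz(ray(p,q["location"]),{"lid_handle":131,"pin_hole":92}.get(t,95)))[:2])
    h=cv2.cvtColor(p["img"],cv2.COLOR_RGB2HSV); m=(((h[...,0]<5)|(h[...,0]>175))&(h[...,1]>190)&(h[...,2]>120)).astype(np.uint8)
    k,l,st,ce=cv2.connectedComponentsWithStats(m); print(n,"red",[(a.tolist(),c.round().tolist()) for a,c in zip(st[1:],ce[1:]) if 25<a[4]<4000])
E
python3 g.py
```

```text
[437.2   5.5  52.3] 11.135271626216786 32.45881190523505 [ 0.2 -0.2 -0.8] 11.4667
scene clip [315. 192.] 0.47 [479.  73.]
scene clip_loop [291. 191.] 0.7 [446.  27.]
scene pin_hole [342. 179.] 0.92 [488. 151.]
scene pin_hole [318. 193.] 0.37 [484.  77.]
scene red [([292, 0, 12, 64, 111], [297.0, 31.0]), ([300, 0, 14, 69, 374], [307.0, 26.0]), ([175, 184, 11, 15, 45], [180.0, 190.0]), ([281, 185, 23, 18, 107], [294.0, 197.0])]
wrist clip [129. 243.] 0.92 [476.  83.]
wrist pin_hole [ 16. 239.] 0.72 [497. 151.]
wrist lid_handle [  4. 195.] 0.83 [521. 104.]
wrist red [([386, 0, 8, 17, 75], [389.0, 8.0]), ([396, 26, 15, 16, 81], [402.0, 34.0]), ([461, 41, 35, 19, 161], [479.0, 51.0]), ([182, 213, 110, 72, 2048], [245.0, 241.0]), ([130, 333, 12, 7, 63], [135.0, 336.0])]
```

The clip is out and held (loop now near (446,27)). I'll carry it clear of the lamp foot and lower it to the open desk.

Call:
step_arm(plan=[-1.3, 1.7, 0, 0, 0, 0, -1.3, 1.7, 0, 0, 0, 0, -1.3, 1.7, 0, 0, 0, 0, -1.3, 1.7, 0, 0, 0, 0, 0, 0, 2, 0, 0, 0])

```text
time_s: 12.38
ee_pos: [368.0, -44.6, 34.1]
ee_rot: [180.0, -0.2, -16.7]
force: [0.3, -0.1, -0.4]
gripper_width: 10.8
gripper_force: 32.5
```

Call:
step_arm(plan=[0, 0, 2, 0, 0, 0, 0, 0, 2, 0, 0, 0, 0, 0, 0.8, 0, 0, 0, 0, 0, 0.2, 0, 0, 0, 0, 0, 0, 0, 0, 0])

```text
time_s: 12.8
ee_pos: [368.7, -43.3, -17.9]
ee_rot: [180.0, 0.1, -16.7]
force: [-0.2, 0.3, -1.1]
gripper_width: 10.6
gripper_force: 32.5
```

Call:
step_arm(plan=[0, 0, 0.3, 0, 0, 0, 0, 0, 0.3, 0, 0, 0, 0, 0, 0, 0, 0, 0])

```text
time_s: 13.05
ee_pos: [369.1, -43.4, -23.5]
ee_rot: [180.0, -0.0, -16.7]
force: [-0.3, -0.5, -0.0]
gripper_width: 11.2
gripper_force: 32.5
```

Call:
step_arm(plan=[0, 0, 0.3, 0, 0, 0, 0, 0, 0.2, 0, 0, 0, 0, 0, 0, 0, 0, 0])

```text
time_s: 13.3
ee_pos: [369.7, -43.5, -25.4]
ee_rot: [-180.0, -0.1, -16.7]
force: [-8.2, 1.9, 47.5]
gripper_width: 11.2
gripper_force: 56.6
```

Contact came at TCP z ≈ -25, so the true tips are 25 mm above the reported TCP. I'll back off, release and rise.

Call:
step_arm(plan=[0, 0, -0.3, 0, 0, 0, 0, 0, 0, 0, 0, 0])

```text
time_s: 13.47
ee_pos: [370.0, -43.6, -24.5]
ee_rot: [-180.0, -0.2, -16.7]
force: [0.3, 0.6, -0.2]
gripper_width: 11.0
gripper_force: 32.5
```

Call:
step_arm(plan=[0, 0, 0, 0, 0, 0, 0, 0, 0, 0, 0, 0, 0, 0, 0, 0, 0, 0, 0, 0, 0, 0, 0, 0, 0, 0, 0, 0, 0, 0], hand=3.6)

```text
time_s: 13.88
ee_pos: [370.1, -43.4, -25.2]
ee_rot: [-180.0, -0.1, -16.7]
force: [0.1, 2.9, 7.4]
gripper_width: 35.7
gripper_force: 4.0
```

Call:
step_arm(plan=[0, 0, -2, 0, 0, 0, 0, 0, -3, 0, 0, 0, 0, 0, -4, 0, 0, 0, 0, 0, -4, 0, 0, 0, 0, 0, -4, 0, 0, 0])

```text
time_s: 14.3
ee_pos: [368.2, -43.3, 145.8]
ee_rot: [180.0, 0.1, -16.7]
force: [1.0, -0.4, -0.7]
gripper_width: 35.9
gripper_force: 0.0
```

```bash
sed -i 's/,95))\[:2\]/,95 if 0 else 6))[:2]/; s/get(t,95)/get(t,6)/' g.py; python3 g.py
```

```text
[368.2 -43.3 145.8] 35.88082624335634 0.0 [ 1.  -0.4 -0.7] 14.3
scene clip [283. 200.] 0.81 [412.  27.]
scene clip_loop [260. 202.] 0.55 [383. -25.]
scene pin_hole [344. 182.] 0.63 [496. 148.]
scene lid_handle [336. 190.] 0.86 [520. 101.]
scene red [([292, 0, 19, 108, 197], [301.0, 54.0]), ([300, 0, 13, 56, 347], [307.0, 23.0]), ([310, 57, 4, 12, 26], [311.0, 62.0]), ([175, 184, 11, 15, 44], [180.0, 190.0]), ([247, 189, 25, 22, 200], [258.0, 200.0])]
wrist clip [207. 175.] 0.61 [407.  30.]
wrist pin_hole [ 14. 133.] 0.61 [499. 150.]
wrist lid_handle [ 7. 86.] 0.69 [521. 105.]
wrist red [([383, 0, 155, 38, 3397], [478.0, 13.0]), ([356, 4, 10, 15, 60], [360.0, 12.0]), ([430, 25, 24, 15, 102], [442.0, 32.0]), ([237, 160, 51, 54, 329], [266.0, 186.0]), ([233, 165, 51, 44, 433], [256.0, 186.0]), ([100, 236, 10, 9, 66], [105.0, 240.0]), ([462, 244, 12, 17, 132], [468.0, 253.0]), ([88, 335, 14, 19, 66], [97.0, 342.0])]
```

The clip lies on the desk, its loop near (380,-24). Next I rotate 90° with a rise, then go over the handle.

Call:
step_arm(plan=[0, 0, -2, 0, 0, -0.121, 0, 0, -2, 0, 0, -0.121, 0, 0, -2, 0, 0, -0.121, 0, 0, -2, 0, 0, -0.121, 0, 0, 0, 0, 0, -0.121], hand=4.8)

```text
time_s: 15.22
ee_pos: [371.1, -43.7, 227.2]
ee_rot: [179.8, -0.3, 18.3]
force: [1.3, 0.2, -0.4]
gripper_width: 47.7
gripper_force: 0.0
```

Call:
step_arm(plan=[0, 0, 0, 0, 0, -0.121, 0, 0, 0, 0, 0, -0.121, 0, 0, 0, 0, 0, -0.121, 0, 0, 0, 0, 0, -0.121, 0, 0, 0, 0, 0, -0.121])

```text
time_s: 15.63
ee_pos: [368.6, -43.3, 223.6]
ee_rot: [-179.9, 0.1, 53.0]
force: [0.5, -0.7, -0.2]
gripper_width: 47.8
gripper_force: 0.0
```

Call:
step_arm(plan=[0, 0, 0, 0, 0, -0.121, 0, 0, 0, 0, 0, -0.121, 0, 0, 0, 0, 0, -0.119, 3, 2, 0, 0, 0, 0, 3, 2, 0, 0, 0, 0])

```text
time_s: 16.05
ee_pos: [424.3, 2.5, 223.9]
ee_rot: [-180.0, 0.0, 73.2]
force: [1.3, -1.0, -0.5]
gripper_width: 48.1
gripper_force: 0.0
```

Call:
step_arm(plan=[3, 2, 0, 0, 0, 0, 3, 2, 0, 0, 0, 0, 3, 1, 0, 0, 0, 0, 0, 0, 0, 0, 0, 0, 0, 0, 0, 0, 0, 0])

```text
time_s: 16.47
ee_pos: [498.3, 75.3, 222.8]
ee_rot: [-179.8, 0.1, 73.5]
force: [0.7, -0.4, -0.3]
gripper_width: 48.1
gripper_force: 0.0
```

```bash
python3 w.py w7; python3 - <<'E'
from h import *
s=sensors.state(); print(s["ee_pos"],s["ee_rot"],s["time_s"],s["gripper_width"])
E
```

```text
clip_loop [215.9 259.4] 0.7 {'z': array([401.6,  17.4])}
clip [232.6 219.8] 0.7 {'z': array([436.7,  58.3])}
pin_hole [260.5 124.2] 0.62 {'z': array([497.8, 148.3])}
lid_hinge [381.4 157.7] 0.71 {'z': array([613.6,  76.7])}
[523. 154. 418.] [163.   0. -17.]
[497.57969969  73.63437964 224.62319326] [1.79990102e+02 1.04432504e-02 7.32570976e+01] 16.7667 47.906993062785595
```

Call:
step_arm(plan=[1.8, 0.7, 0, 0, 0, 0, 1.8, 0.7, 2, 0, 0, 0, 0, 0, 3, 0, 0, 0, 0, 0, 3, 0, 0, 0, 0, 0, 2.4, 0, 0, 0])

```text
time_s: 17.18
ee_pos: [521.0, 104.4, 118.9]
ee_rot: [-180.0, 0.0, 73.3]
force: [-0.6, 0.4, -0.1]
gripper_width: 48.0
gripper_force: 0.0
```

```bash
python3 w.py w8; python3 g.py | grep handle;python3 - <<'E'
from h import *
s=sensors.state(); print(s["ee_pos"],s["ee_rot"],s["time_s"],s["gripper_width"],s["force"])
p=viewer.grab_frame("wrist")
for y in (-29,-5,5,29): print(y,np.round(proj(p,np.array([521.3,104.5,131])+y*np.array([.287,.958,0]))))
v=cv2.cvtColor(p["img"],cv2.COLOR_RGB2GRAY)
E
```

```text
pin_hole [232.  179.4] 0.73 {'z': array([496.4, 147.4])}
lid_handle [278.8 245.3] 0.91 {'z': array([519.6, 103.5])}
lid_hinge [401.1 215.9] 0.94 {'z': array([614.5,  78.8])}
[545. 183. 315.] [163.   0. -17.]
scene lid_handle [337. 192.] 0.58 [526.  98.]
wrist lid_handle [278. 244.] 0.61 [520. 104.]
[521.97335717 104.96373609 120.53276937] [1.79988335e+02 1.77952042e-04 7.33294230e+01] 17.9833 48.255165265380825 [-0.7240066  -0.68123564  0.32383155]
-29 [280. 282.]
-5 [280. 250.]
5 [280. 236.]
29 [280. 201.]
```

Call:
step_arm(plan=[0, 0, 1.2, 0, 0, 0, 0, 0, 1.2, 0, 0, 0, 0, 0, 0.6, 0, 0, 0, 0, 0, 0, 0, 0, 0])

```text
time_s: 18.37
ee_pos: [520.8, 104.7, 89.0]
ee_rot: [-179.8, 0.1, 73.3]
force: [0.0, 0.1, 0.6]
gripper_width: 48.1
gripper_force: 0.0
```

Call:
step_arm(plan=[0, 0, 0, 0, 0, 0, 0, 0, 0, 0, 0, 0, 0, 0, 0, 0, 0, 0, 0, 0, 0, 0, 0, 0, 0, 0, 0, 0, 0, 0], hand=0, newtons=12)

```text
time_s: 18.78
ee_pos: [522.2, 105.0, 90.9]
ee_rot: [180.0, -0.0, 73.3]
force: [-0.0, -0.1, 0.6]
gripper_width: 17.5
gripper_force: 0.0
```

Call:
step_arm(plan=[0, 0, 0, 0, 0, 0, 0, 0, 0, 0, 0, 0])

```text
time_s: 18.95
ee_pos: [521.0, 105.2, 90.6]
ee_rot: [-179.9, -0.0, 73.3]
force: [-2.9, 1.3, 3.5]
gripper_width: 9.7
gripper_force: 12.0
```

Bar gripped (9.7 mm, 12 N). Now I follow the lid's arc.

Call:
step_arm(plan=[0, 0.45, -0.87, 0, 0, 0, 0, 0.53, -0.8, 0, 0, 0, 0, 0.6, -0.75, 0, 0, 0, 0, 0.66, -0.7, 0, 0, 0])

```text
time_s: 19.28
ee_pos: [541.6, 98.4, 122.6]
ee_rot: [-179.7, 0.1, 73.3]
force: [-7.4, 3.4, 3.8]
gripper_width: 9.9
gripper_force: 12.0
```

Call:
step_arm(plan=[0, 0.72, -0.64, 0, 0, 0, 0, 0.77, -0.58, 0, 0, 0, 0, 0.82, -0.51, 0, 0, 0, 0, 0.86, -0.44, 0, 0, 0])

```text
time_s: 19.62
ee_pos: [573.6, 88.3, 145.0]
ee_rot: [-180.0, 0.1, 73.3]
force: [-4.0, -1.2, 1.8]
gripper_width: 9.7
gripper_force: 12.0
```

Call:
step_arm(plan=[0, 0.9, -0.36, 0, 0, 0, 0, 0.92, -0.28, 0, 0, 0, 0, 0.95, -0.2, 0, 0, 0, 0, 0.96, -0.12, 0, 0, 0])

```text
time_s: 19.95
ee_pos: [610.7, 77.0, 153.5]
ee_rot: [179.9, 0.1, 73.3]
force: [-2.9, -4.5, -0.9]
gripper_width: 9.9
gripper_force: 12.0
```

Call:
step_arm(plan=[0, 0.97, -0.03, 0, 0, 0, 0, 0.96, 0.05, 0, 0, 0, 0, 0.96, 0.14, 0, 0, 0, 0, 0.94, 0.22, 0, 0, 0])

```text
time_s: 20.28
ee_pos: [647.7, 66.2, 148.9]
ee_rot: [179.9, 0.1, 73.3]
force: [-1.3, -3.7, -0.8]
gripper_width: 9.6
gripper_force: 12.0
```

```bash
python3 - <<'E'
from h import *
s=sensors.state(); print(np.round(s["ee_pos"],1),s["time_s"],s["gripper_width"],s["gripper_force"],np.round(s["force"],1))
p=viewer.grab_frame("scene")
print(viewer.pinpoint("lid_handle",p)[:1],viewer.pinpoint("lid_hinge",p)[:1])
E
```

```text
[647.7  66.2 148.9] 20.2833 9.616737171284937 11.97920098900795 [-1.3 -3.7 -0.8]
[{'location': [360.3, 228.7], 'score': 0.64}] [{'location': [352.9, 234.2], 'score': 0.76}]
```

Call:
step_arm(plan=[0, 0.45, 0.14, 0, 0, 0, 0, 0.4, 0.14, 0, 0, 0, 0, 0, 0, 0, 0, 0])

```text
time_s: 20.68
ee_pos: [656.1, 63.8, 145.7]
ee_rot: [179.9, 0.1, 73.3]
force: [-0.1, -5.6, -1.1]
gripper_width: 9.9
gripper_force: 12.0
```

Call:
step_arm(plan=[0, 0, 0, 0, 0, 0, 0, 0, 0, 0, 0, 0, 0, 0, 0, 0, 0, 0, 0, 0, 0, 0, 0, 0], hand=3.0)

```text
time_s: 21.02
ee_pos: [655.0, 65.4, 146.5]
ee_rot: [179.9, -0.0, 73.3]
force: [0.9, -1.9, 0.1]
gripper_width: 29.3
gripper_force: 1.2
```

Call:
step_arm(plan=[0, 0, -1, 0, 0, 0, 0, 0, -2, 0, 0, 0, 0, 0, -3, 0, 0, 0, 0, 0, -4, 0, 0, 0, 0, 0, -4, 0, 0, 0])

```text
time_s: 21.43
ee_pos: [653.4, 66.7, 288.1]
ee_rot: [-179.9, -0.1, 73.4]
force: [0.6, -0.1, 0.3]
gripper_width: 30.6
gripper_force: 0.0
```

Call:
step_arm(plan=[-3, -3, 0, 0, 0, 0, -3, -3, 0, 0, 0, 0, -3, -3, 0, 0, 0, 0, -3, -3, 0, 0, 0, 0, 0, 0, 0, 0, 0, 0])

```text
time_s: 21.85
ee_pos: [500.7, -14.9, 287.7]
ee_rot: [-179.8, 0.0, 73.2]
force: [0.5, 0.5, 0.4]
gripper_width: 29.8
gripper_force: 0.0
```

```bash
cat > z.py <<'E'
from h import *
s=sensors.state(); print(np.round(s["ee_pos"],1),s["time_s"],s["gripper_width"],np.round(s["force"],1))
P={n:viewer.grab_frame(n) for n in("scene","top")}
for t in "lid_handle clip_loop clip gesso ink_yellow tape pen_cup lotion".split():
    rs=[]
    for n,p in P.items():
        r=viewer.pinpoint(t,p)[:1]
        if r: rs.append(ray(p,r[0]["location"])); print(t,n,np.round(r[0]["location"]),round(r[0]["score"],2),end=' ')
    if len(rs)==2: x,e=tri(rs); print(np.round(x),np.round(e,1))
    else: print()
h=np.array([565.1,91.9,0])+55*np.array([.958,-.287,0])
for th in (0,1,1.4,1.5):
    f=np.radians(25.6)+th; X=h+(-110.9*np.cos(f))*np.array([.958,-.287,0])+[0,0,83+110.9*np.sin(f)]
    print(th,np.round(X),[np.round(proj(p,X)) for p in P.values()])
E
python3 z.py
```

```text
[500.7 -14.9 287.7] 21.85 29.838960090089863 [0.5 0.5 0.4]
lid_handle scene [361. 231.] 0.57 
clip_loop scene [259. 202.] 0.85 clip_loop top [262. 251.] 0.57 [380. -22.   1.] [2.6 2.6]
clip scene [282. 201.] 0.89 clip top [242. 240.] 0.77 [409.  31.  -6.] [4.6 4.6]
gesso scene [290. 243.] 0.67 gesso top [342. 287.] 0.42 [ 430. -132.  125.] [149.2 149.2]
ink_yellow scene [383. 222.] 0.53 ink_yellow top [184. 166.] 0.6 [609. 198.   5.] [0.7 0.7]
tape scene [201. 245.] 0.85 tape top [334. 244.] 0.7 [ 402. -212.    8.] [0.6 0.6]
pen_cup scene [173. 219.] 0.97 pen_cup top [342. 285.] 0.84 [ 294. -233.    4.] [0.8 0.8]
lotion scene [149. 258.] 0.74 lotion top [380. 264.] 0.73 [ 352. -337.   -1.] [2.4 2.4]
0 [522. 105. 131.] [array([338., 190.]), array([211., 193.])]
1 [605.  80. 193.] [array([355., 208.]), array([219., 154.])]
1.4 [647.  67. 190.] [array([363., 226.]), array([225., 136.])]
1.5 [657.  64. 186.] [array([364., 231.]), array([227., 132.])]
```

```bash
python3 - <<'E'
from h import *
p=viewer.grab_frame("scene"); print(viewer.pinpoint("lid_handle",p)[:1]); print(env.job_done())
E
```

```text
[{'location': [363.1, 231.1], 'score': 0.9}]
the job is handed in; nothing more can be done
None
```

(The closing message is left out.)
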